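# Tip the parts tray and scoop up the rods for weighing

### The job

Lift the blue tray's near end by its bar handle and leave it tipped, so that the four white rods roll together against its far wall; then gather all four rods with the steel scoop and set the loaded scoop down level on the plate of the bench scale, with all four rods in it. Do not touch the clean rods with the fingers, and leave the other things on the bench where they are.

Things in the scene. Friction and masses are not known exactly. Their poses are not given: they have to be found in the camera images.
- tray_stand: flat grey stand of the blue tray, 220 x 130 x 8 mm, fixed; origin at the centre of its underside, x from the bar handle to the far end. The tray inside is 210 mm long (x), 92 mm wide (y); its floor and walls are 4 and 3 mm thick, the near and side walls stand 30 mm above the floor, the far wall 76 mm
- tray_bar (a point): middle of the tray's handle: a round steel bar 12 mm thick, 86 mm long along the point's y, across the near end of the tray, its axis 43 mm clear of the near wall's outside and 50 mm above the bench when level. Being round, it can turn between fingers that pinch it fore and aft
- tray_low (a point): middle of the inner foot of the tray's far wall, where floor and wall meet; tilts with the tray. x: along the floor, out through the far wall; z: normal to the floor. 14 mm above the bench when level. The floor reaches 210 mm towards -x from here; the bar is 256 mm towards -x and 36 mm towards +z
- tray_pan (a joint): tilt of the tray in rad: 0 level (start), grows as the near end with the bar is lifted, stop at 0.35. The hinge axis lies along tray_low's y, 2 mm towards -x and 6 mm towards +z from that point, so the bar swings at 256 mm radius. A stiff hinge (1.6 N m; with the weight some 10 N at the bar) holds the tray wherever it is left, also with the scoop pressed lightly on it
- scoop: open-sided steel scoop, 0.22 kg, mouth to +x. Origin on its flat underside, 45 mm behind the lip. Floor 72 mm wide, 1.5 mm thick, from the lip to a heel at x = -52 mm. Lip edge 1 mm thick, rising as a bevel to a ridge 2.7 mm up at x = 37 mm that holds rods in. Rear wall 36 mm high, its front face at x = -41 mm. No side walls: rods lie across it, side by side
- scoop_grip (a point): where to hold the scoop: middle of its black handle, a rubber bar 22 mm wide (y), 28 mm deep, 84 mm long, leaning back 20 degrees: its axis runs up along (-0.342, 0, 0.940) in the scoop's frame. At (-69, 0, 92.5) mm from the scoop's origin, 37 mm below the handle's top end; axes parallel to the scoop's
- scale_plate (a point): centre of the top of the bench scale's steel plate, 165 mm (x) by 150 mm (y), 40 mm above the bench; z up. The scale is fixed, its white case 200 x 170 mm
- rod1: slippery white PTFE rod, a cylinder 18 mm in diameter and 66 mm long, 37 g; origin at its middle, its y axis along the rod. Rolls down slopes above 0.15 rad; skewed it can hang on a tray wall
- rod2: slippery white PTFE rod, a cylinder 18 mm in diameter and 66 mm long, 37 g; origin at its middle, its y axis along the rod. Rolls down slopes above 0.15 rad; skewed it can hang on a tray wall
- rod3: slippery white PTFE rod, a cylinder 18 mm in diameter and 66 mm long, 37 g; origin at its middle, its y axis along the rod. Rolls down slopes above 0.15 rad; skewed it can hang on a tray wall
- rod4: slippery white PTFE rod, a cylinder 18 mm in diameter and 66 mm long, 37 g; origin at its middle, its y axis along the rod. Rolls down slopes above 0.15 rad; skewed it can hang on a tray wall
- pp_bottle_3: bystander: white-capped bottle, 57 mm across and 106 mm high; origin at the centre of its underside
- pp_bottle_5: bystander: black-ringed bottle, 48 mm across and 80 mm high; origin at the centre of its underside
- beaker_2: bystander: glass beaker, 63 mm across and 80 mm high; origin at the centre of its underside
- wafer_carrier_3: bystander: round orange wafer carrier, 70 mm across and 14 mm high; origin at the centre of its underside
- marker: bystander: pen 128 mm long with a black cap; origin at the centre of its underside
- petri_dish: bystander: petri dish, 64 mm across and 16 mm high; origin at the centre of its underside
- tape_roll: bystander: blue roll of tape, 80 x 90 x 12 mm, lying to the right, the nearer of the two blue ones; origin at the centre of its underside
- tweezers: bystander: black tweezers, 112 mm long; origin at the centre of its underside
Not all that is in view belongs to the job. Leave any brown, pink or red look-alike of the rod1 alone.

How it is judged:
On the way, in this order (a step that is already met when the one before it is completed fails the run):
1. the tray is tipped (over 0.22 rad) and all four rods lie together at its far wall (value of joint tray_pan above 0.22 rad and x of each of rod1, rod2, rod3, rod4 in the frame of tray_low above -0.082 m), for 0.2 s.
2. all four rods lie in the scoop and are lifted clear of the tray (x of rod1 in the frame of scoop between -0.04 and 0.04 m and y of rod1 in the frame of scoop between -0.036 and 0.036 m and z of rod1 in the frame of scoop between 0.004 and 0.045 m and x of rod2 in the frame of scoop between -0.04 and 0.04 m and y of rod2 in the frame of scoop between -0.036 and 0.036 m and z of rod2 in the frame of scoop between 0.004 and 0.045 m and x of rod3 in the frame of scoop between -0.04 and 0.04 m and y of rod3 in the frame of scoop between -0.036 and 0.036 m and z of rod3 in the frame of scoop between 0.004 and 0.045 m and x of rod4 in the frame of scoop between -0.04 and 0.04 m and y of rod4 in the frame of scoop between -0.036 and 0.036 m and z of rod4 in the frame of scoop between 0.004 and 0.045 m and contact force between scoop and tray_pan below 0.1 N and contact force between each of rod1, rod2, rod3, rod4 and tray_pan below 0.05 N and z of scoop in the frame of tray_low above 0.035 m), for 0.2 s.
At the end, for the whole second after the job is handed in: The scoop stands level (within 0.06 rad) and at rest on the scale's plate, its origin within 65 mm (along the scale's x) and 60 mm (y) of the plate's centre, and all four rods lie at rest in it between lip and rear wall (x of rod1 in the frame of scoop between -0.04 and 0.04 m and y of rod1 in the frame of scoop between -0.036 and 0.036 m and z of rod1 in the frame of scoop between 0.004 and 0.045 m and x of rod2 in the frame of scoop between -0.04 and 0.04 m and y of rod2 in the frame of scoop between -0.036 and 0.036 m and z of rod2 in the frame of scoop between 0.004 and 0.045 m and x of rod3 in the frame of scoop between -0.04 and 0.04 m and y of rod3 in the frame of scoop between -0.036 and 0.036 m and z of rod3 in the frame of scoop between 0.004 and 0.045 m and x of rod4 in the frame of scoop between -0.04 and 0.04 m and y of rod4 in the frame of scoop between -0.036 and 0.036 m and z of rod4 in the frame of scoop between 0.004 and 0.045 m and z of scoop_grip in the frame of scale_plate between 0.0865 and 0.0985 m and angle between scoop's own z axis and vertical below 0.06 rad and x of scoop in the frame of scale_plate between -0.065 and 0.065 m and y of scoop in the frame of scale_plate between -0.06 and 0.06 m and linear speed of scoop below 0.01 m/s and linear speed of each of rod1, rod2, rod3, rod4 below 0.02 m/s); the robot touches nothing.
It fails at once if the fingers touch a rod (contact force between the fingers and rod1 above 0.3 N or contact force between the fingers and rod2 above 0.3 N or contact force between the fingers and rod3 above 0.3 N or contact force between the fingers and rod4 above 0.3 N).
It fails at once if a bystander is moved by more than 30 mm (distance of any of pp_bottle_3, pp_bottle_5, beaker_2, wafer_carrier_3, marker, petri_dish, tape_roll, tweezers from where it was at the start of the episode above 0.03 m).
It also fails if it takes over 72 s, if anything falls off the work surface, if the arm or the gripper's body presses on something with over 40 N, if the wrist force passes 120 N, or if a joint passes its speed limit or range.

### The arm

A 6-joint arm with a two-finger parallel gripper is mounted at the origin on a cart in front of the work surface, level with it; the furniture and walls round the work are solid. World frame = base frame: x ahead of the robot, y to its left, z up, the work surface at z = 0. Lengths are in m, angles in rad, forces in N, time in s.
With the tool pointing down it reaches from about 0.425 to 0.95 m from the base axis. Payload 3.5 kg.
Tool frame: the origin (TCP) lies at the very end of the fingers, on their centre line; the grasp point (between the pads) lies 19 mm behind it; z points along the fingers, y is the line along which they close (so a half turn about z gives the same grasp; the last joint's range is limited). The gripper opens to 85 mm and grips with 20 to 120 N. Pads are 22 mm wide; open, the fingers measure 114 mm over their backs; the gripper's body (76 mm by 85 mm) begins 54 mm behind the grasp point. The pads swing forward as they close: fully open they stand 13 mm farther back than shut.
Start: joints at [1.01, 0.286, 1.577, -0, 1.279, -0.15], TCP at [0.27, 0.619, 0.231] pointing down, gripper open.
Joint ranges: [-2.77, 2.77], [-0.9, 2.22], [0.21, 2.48], [-1.53, 4.67], [0.24, 2.81], [-2.84, 2.84]. Speed limits (rad/s): [2.79, 2.79, 3.14, 3.14, 3.14, 3.14].

### API

Orientations are given as a unit quaternion [w, x, y, z].
In Python, from plant import manip, eyes, order, status gives the robot as it stands. The module is installed in compiled form; this text tells all that it offers. Calls block until the motion is done:
- manip.goto(position, orientation): joint-space move of the TCP to a pose.
- manip.move_straight(position, orientation=None, velocity=0.15, force_limit=None): straight line of the TCP; orientation=None keeps the orientation; velocity is the mean speed in m/s. With force_limit (N) it stops when the force on the tool has changed by that much, and returns True; else False.
- manip.movej(angles): joint-space move.
- manip.let_go() and manip.grab(squeeze=None): open the fingers fully, or close them until they stop; squeeze is the grip in N (None keeps the last).
- manip.sleep(seconds).
- manip.inverse_kinematics(position, orientation): joint angles nearest the present ones, or None.
- eyes.camera(name): name is "scene" or "top"; returns (picture, depth): 420x560x3 uint8, red, green, blue; 420x560 float32, m along the optical axis (not along the pixel's ray), 0 where there is no reading.
- eyes.camera_model(name): a dict with "mtx" (3x3 intrinsics, pixels), "R" (3x3) and "t" (3): a world point X has camera coordinates R X + t. Camera axes: x right, y down, z forward; pixel columns grow to the right and rows downward; lengths in m; the calibration is good to about 2 mm. A picture is of the moment at which its call begins. camera_model takes no time and is no camera call.
A pose or a line that the arm cannot do raises manip.Unreachable and nothing moves.
- order.close_job(): hands the job in; it is judged then, once.
Readings, each from a call of its own:
- status.current_t(): time.
- status.current_joint_positions(): joint angles.
- status.current_qd(): joint speeds.
- status.current_joint_torque(): joint torques, N m.
- status.current_position(): TCP position.
- status.current_tcp_rot(): TCP orientation.
- status.current_force(): force on the tool from outside, world axes, zero at the start.
- status.current_wrist_torque(): the same for the moment, N m.
- status.current_width(): opening from 0.0 (shut) to 1.0 (fully open).
- status.current_grip_force(): force on a finger pad.
Only numpy, scipy, OpenCV 4.12 (cv2) and the standard library are available. Lean on these libraries where they do the work, as an engineer would, in place of code of your own. Each camera call takes 0.05 s, during which the arm holds its last target. There are 200 camera calls.

## Working session

There is one attempt and no reset: what is moved stays moved. The work goes in short steps, each a Python script; the robot and the scene stay as the last script left them, time stands still between calls to the robot, and variables do not carry over. Pictures are saved under pics/ and viewed, at most 12 in all, crops included, and the job is handed in when it is done.

```bash
mkdir -p pics && cat > h.py <<'E'
import numpy as np, cv2
from plant import manip, eyes, order, status
def snap(name, fn=None):
    p,d=eyes.camera(name)
    np.savez(''+name+'.npz',p=p,d=d)
    if fn: cv2.imwrite('pics/'+fn,p[:,:,::-1])
    return p,d
def cloud(name,d):
    m=eyes.camera_model(name);K=np.array(m['mtx']);R=np.array(m['R']);t=np.array(m['t'])
    v,u=np.indices(d.shape)
    c=np.stack([(u-K[0,2])/K[0,0]*d,(v-K[1,2])/K[1,1]*d,d],-1)
    return (c-t)@R   # world
E
python3 - <<'E'
from h import *
for n in ('scene','top'):
    snap(n,n+'0.png')
    m=eyes.camera_model(n);print(n,np.round(m['mtx'],1).tolist(),np.round(-np.array(m['R']).T@np.array(m['t']),3),np.round(m['R'],2).tolist())
E
```

```text
scene [[449.6, 0.0, 274.7], [0.0, 449.6, 208.8], [0.0, 0.0, 1.0]] [-0.346 -0.538  0.58 ] [[0.53, -0.85, -0.01], [-0.36, -0.22, -0.91], [0.77, 0.48, -0.42]]
top [[471.5, 0.0, 287.8], [0.0, 471.5, 213.2], [0.0, 0.0, 1.0]] [0.42  0.013 1.391] [[0.0, -1.0, -0.02], [-0.99, -0.0, -0.11], [0.11, 0.02, -0.99]]
```

View pics/scene0.png

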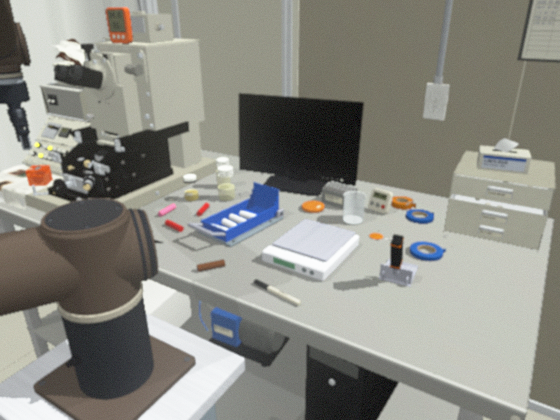

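View pics/top0.png

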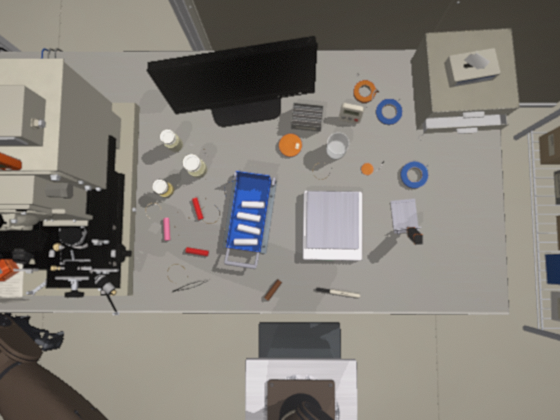

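Top view: the blue tray is at (250,212) with its bar at (242,265). Four white rods lie inside at rows 203-242. The scale is at (333,225), and the scoop is at (405,215) with its black handle at (414,236). The red, pink and brown cylinders at (197,209), (167,229), (197,252) and (272,290) are look-alikes. Next I'll measure.

```bash
python3 - <<'E'
from h import *
z=np.load('top.npz');p,d=z['p'],z['d'];W=cloud('top',d)
cv2.imwrite('pics/crop.png',np.hstack([cv2.resize(p[165:280,215:285],None,fx=5,fy=5,interpolation=2),cv2.resize(p[190:255,380:430],None,fx=8.846,fy=8.846,interpolation=2)[:575,:]])[:,:800,::-1])
def rect(mask,n):
    P=W[mask];r=cv2.minAreaRect(P[:,:2].astype(np.float32));print(n,len(P),np.round(P.mean(0),4),np.round(np.median(P,0),4),'rect',np.round(r[0],4),np.round(r[1],4),round(r[2],1));return P
v,u=np.indices(d.shape)
box=lambda a,b,c,e:(u>=a)&(u<b)&(v>=c)&(v<e)
Z=W[...,2]
rect(box(295,370,180,270)&(Z>.035)&(Z<.047),'plate')
b=p.astype(int);blue=(b[...,2]>b[...,0]+60)&(d>0)
rect(box(220,285,165,275)&blue,'tray')
rect(box(220,285,165,275)&blue&(Z<.025),'trayfloor')
rect(box(220,285,165,200)&blue&(Z>.075),'farwalltop')
rect(box(215,285,250,280)&(Z>.040)&(Z<.065),'bar')
rect(box(215,285,160,280)&(Z>.004)&(Z<.012),'stand')
rect(box(380,430,190,255)&(Z>.09),'handletop')
rect(box(380,430,190,255)&(Z>.03)&(Z<.13),'handle')
white=(b.min(-1)>185)&box(230,272,195,250)
nc,l,st,ce=cv2.connectedComponentsWithStats(white.astype(np.uint8))
for i in range(1,nc):
    if st[i,4]>20: rect(l==i,'rod')
print(np.round(Z[195:255:4,385:430:4],3))
E
```

```text
plate 3015 [ 0.545  -0.0905  0.0404] [ 0.5449 -0.0903  0.0404] rect [ 0.5335 -0.09  ] [0.1675 0.1968] 89.2
tray 1867 [0.5817 0.1531 0.0207] [0.5851 0.154  0.0154] rect [0.5731 0.151 ] [0.0985 0.2222] 82.1
trayfloor 1530 [0.5821 0.1536 0.0147] [0.5853 0.1543 0.0146] rect [0.5743 0.1499] [0.0964 0.2196] 82.1
farwalltop 54 [0.6738 0.1358 0.0876] [0.6735 0.1357 0.0884] rect [0.6741 0.1367] [0.0907 0.0038] 82.2
bar 201 [0.4271 0.1685 0.0522] [0.4237 0.1679 0.0533] rect [0.4354 0.1681] [0.0511 0.0993] 0.2
stand 1421 [0.5589 0.1475 0.0076] [0.5621 0.1388 0.0072] rect [0.5548 0.1516] [0.3541 0.2062] 0.3
handletop 170 [ 0.4841 -0.2655  0.2918] [ 0.4914 -0.3065  0.125 ] rect [ 0.469  -0.1531] [0.0409 0.3445] 9.5
handle 198 [ 0.5031 -0.307   0.0948] [ 0.5037 -0.3046  0.1021] rect [ 0.5026 -0.3086] [0.053  0.0709] 0.2
rod 96 [0.5955 0.1387 0.0312] [0.5951 0.1383 0.0316] rect [0.5953 0.1397] [0.0617 0.0129] 89.6
rod 98 [0.5582 0.1499 0.0451] [0.5596 0.1512 0.0311] rect [0.5069 0.0871] [0.2237 0.0392] 50.4
rod 99 [0.523  0.1501 0.0308] [0.5222 0.1495 0.031 ] rect [0.5235 0.1505] [0.0629 0.0137] 76
[... 1452 characters left out ...]
03  1.000e-03]
 [-1.000e-03 -0.000e+00 -1.000e-03 -3.000e-03 -1.000e-03  1.000e-03
   7.800e-02  1.210e-01  1.310e-01  1.310e-01 -1.000e-03 -5.000e-03]
 [-0.000e+00  2.000e-03 -2.000e-03  1.000e-03  0.000e+00  5.000e-03
   4.000e-03  1.130e-01  1.300e-01  1.250e-01 -2.000e-03  6.000e-03]
 [ 4.000e-03 -4.000e-03  2.000e-03  0.000e+00  0.000e+00 -2.000e-03
  -2.000e-03  1.130e-01  1.200e-01  1.240e-01 -0.000e+00 -2.000e-03]
 [ 2.000e-03  3.000e-03  4.000e-03  5.000e-03 -2.000e-03 -3.000e-03
   6.000e-03 -1.000e-03  1.000e-03 -1.000e-03 -6.000e-03 -2.000e-03]
 [ 6.000e-03 -2.000e-03 -1.000e-03 -2.000e-03 -5.000e-03 -2.000e-03
  -1.000e-03  2.000e-03 -2.000e-03 -1.000e-03  6.000e-03  4.000e-03]]
```

View pics/crop.png

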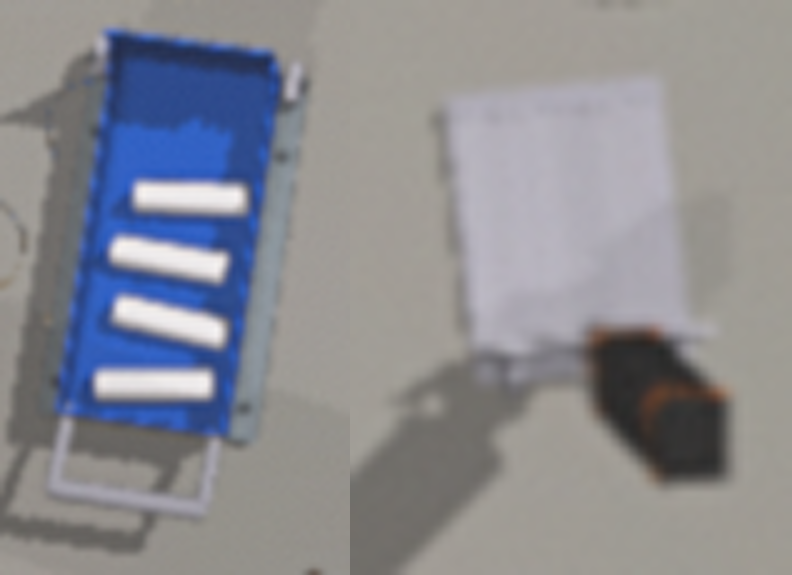

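The crop confirms the four white rods across the tray, a round bar at its near end (crop y≈500), and the scoop with its lip up (+x) and its black handle leaning back. Next I'll refine the bar and scoop poses and check reach.

```bash
cat >> h.py <<'E'
from scipy.spatial.transform import Rotation as Ro
def pix(name,u,v,z):
    m=eyes.camera_model(name);K=np.array(m['mtx']);R=np.array(m['R']);t=np.array(m['t'])
    r=R.T@np.linalg.solve(K,[u,v,1]);c=-R.T@t
    return c+r*(z-c[2])/r[2]
def quat(yv,zv):
    yv=np.array(yv,float);zv=np.array(zv,float);zv/=np.linalg.norm(zv);yv-=zv*(yv@zv);yv/=np.linalg.norm(yv)
    q=Ro.from_matrix(np.stack([np.cross(yv,zv),yv,zv],1)).as_quat();return q[[3,0,1,2]]
def frame(yaw,pitch=0):  # pitch>0 = nose down
    return Ro.from_euler('ZY',[yaw,pitch]).as_matrix()
E
python3 - <<'E'
from h import *
z=np.load('top.npz');p,d=z['p'],z['d'];W=cloud('top',d)
a,b=pix('top',225.4,263.4,.053),pix('top',256.4,267.4,.053);print('bar',a,b,(a+b)/2)
v,u=np.indices(d.shape)
f=W[(u>219)&(u<275)&(v>165)&(v<200)&(W[...,2]>.07)];print('wall',f[:,:2].mean(0),f[:,:2].min(0),f[:,:2].max(0))
c=[pix('top',*q,.001) for q in((391.2,201.2),(415.1,199.1))];print('lip',c)
y=c[0]-c[1];print('w',np.linalg.norm(y),'yaw',np.degrees(np.arctan2(-y[0],y[1])))
P=W[(u>395)&(u<430)&(v>222)&(v<250)&(W[...,2]>.115)&(W[...,2]<.2)];print('htop',len(P),P.mean(0),P.max(0),P.min(0))
s=np.load('scene.npz');Ws=cloud('scene',s['d']);bb=s['p'].astype(int)
vs,us=np.indices(s['d'].shape)
mh=(us>380)&(us<412)&(vs>228)&(vs<285)&(Ws[...,2]>.045)&(Ws[...,2]<.14)&(s['d']<1.3)
H=Ws[mh];print('scene handle',len(H),H.mean(0))
for lo in(.05,.07,.09,.11):
    q=H[(H[:,2]>lo)&(H[:,2]<lo+.02)];print(lo,len(q),np.round(np.median(q,0),4),np.round(q.min(0),3),np.round(q.max(0),3))
cv2.imwrite('pics/hc.png',np.hstack([cv2.resize(s['p'][225:290,370:430],None,fx=6.5,fy=6.5,interpolation=2),cv2.resize(s['p'][180:245,190:285][:,:60],None,fx=6.5,fy=6.5,interpolation=2)])[:,:,::-1])
E
```

```text
bar [0.42263871 0.21256993 0.053     ] [0.41176708 0.12464341 0.053     ] [0.41720289 0.16860667 0.053     ]
wall [0.64801512 0.12447273] [0.42049606 0.01347465] [0.68112017 0.18433277]
lip [array([ 0.60798994, -0.26877669,  0.001     ]), array([ 0.61439416, -0.33944155,  0.001     ])]
w 0.07095446745541319 yaw 5.178459512701025
htop 103 [ 0.4904211  -0.31084023  0.12653356] [ 0.50611272 -0.29931088  0.13486291] [ 0.47607948 -0.32452202  0.11590101]
scene handle 417 [ 0.48984718 -0.31340138  0.09696456]
0.05 78 [ 0.4987 -0.313   0.0599] [ 0.491 -0.321  0.05 ] [ 0.527 -0.3    0.07 ]
0.07 83 [ 0.4916 -0.3153  0.0798] [ 0.485 -0.323  0.07 ] [ 0.521 -0.302  0.09 ]
0.09 84 [ 0.484  -0.315   0.0998] [ 0.479 -0.323  0.09 ] [ 0.51  -0.302  0.11 ]
0.11 132 [ 0.4794 -0.3145  0.1242] [ 0.473 -0.324  0.11 ] [ 0.502 -0.301  0.13 ]
```

View pics/hc.png

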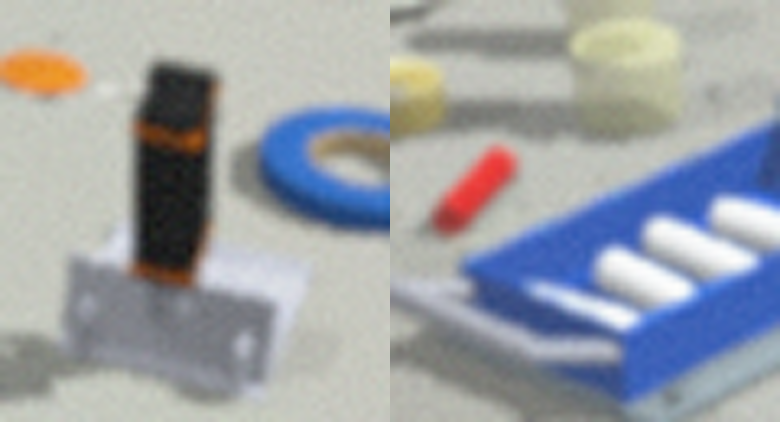

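The enlargement shows the scoop with its handle centred on its rear wall, and the four white rods in the tray. A red look-alike lies outside the tray and gets left alone. Tray yaw is about -7.4°, bar (0.418, 0.170, 0.05), scoop yaw about 5.3°, scoop grip (0.500, -0.313, 0.0925). The lengths agree with the sizes given. Next I'll check reach for the whole plan without moving.

```bash
cat >> h.py <<'E'
TY=np.radians(-7.4); LOW=np.array([.672,.1365,.014]); ex=np.array([np.cos(TY),np.sin(TY),0]); ez=np.array([0,0,1.])
HI=LOW-.002*ex+.006*ez
def bar(th): return HI+ex*(-.254*np.cos(th)+.030*np.sin(th))+ez*(.254*np.sin(th)+.030*np.cos(th))
def tray(th): # R, low position
    R=frame(TY,th); return R, HI+R@np.array([.002,0,-.006])
GR=np.array([-.069,0,.0925]); HZ=np.array([.342,0,-.940])
def scoop_tcp(o,R,s,off=np.zeros(3)): # TCP pose for scoop pose
    return o+R@(GR+.019*HZ+off), quat(s*R[:,1],R@HZ)
def barq(s,tilt): return quat(s*ex,-ez*np.cos(tilt)+ex*np.sin(tilt))
E
python3 - <<'E'
from h import *
ik=manip.inverse_kinematics
for s in(1,-1):
  for tilt in(0,.15,.25):
    q=barq(s,tilt);tz=-ez*np.cos(tilt)+ex*np.sin(tilt)
    r=[ik(bar(th)+.011*tz+dz*ez,q) for th in(0,.15,.31) for dz in(0,.06)]
    print('bar',s,tilt,[None if x is None else np.round(x,2).tolist() for x in r[::3]],[x is not None for x in r])
for s in(1,-1):
    R=frame(np.radians(5.3));o=np.array([.5,-.313,.0925])-R@GR
    out=[ik(*scoop_tcp(o+[0,0,dz],R,s)) for dz in(0,.15)]
    Rt,low=tray(.3)
    for dx,ex_p,h in((-.14,.03,.12),(-.14,.03,0),(-.045,.03,0),(-.05,-.5,.1)):
        out.append(ik(*scoop_tcp(low+Rt@np.array([dx,0,h]),frame(TY,.3+ex_p),s)))
    out+= [ik(*scoop_tcp(np.array([.57,-.09,.04+h]),frame(0,pp),s)) for h,pp in((.1,-.2),(0,0))]
    print('scoop',s,[None if x is None else np.round(x,2).tolist() for x in out])
E
```

```text
bar 1 0 [[0.16, 0.05, 2.24, -0.0, 0.85, 0.29], [0.15, -0.1, 2.18, -0.0, 1.07, 0.28]] [True, True, True, True, True, True]
bar 1 0.15 [[0.18, -0.01, 2.31, -0.07, 0.7, 0.37], [0.18, -0.18, 2.25, -0.06, 0.93, 0.34]] [True, True, True, True, True, True]
bar 1 0.25 [[0.2, -0.05, 2.36, -0.14, 0.6, 0.44], [0.2, -0.22, 2.3, -0.11, 0.83, 0.39]] [True, True, True, True, True, True]
bar -1 0 [None, None] [False, False, False, False, False, False]
bar -1 0.15 [[0.18, -0.01, 2.31, -0.07, 0.7, -2.78], [0.18, -0.18, 2.25, -0.06, 0.93, -2.8]] [True, True, True, True, True, True]
bar -1 0.25 [[0.2, -0.05, 2.36, -0.14, 0.6, -2.7], [0.2, -0.22, 2.3, -0.11, 0.83, -2.75]] [True, True, True, True, True, True]
scoop 1 [[-0.84, 0.18, 2.05, 0.42, 0.74, -2.79], [-0.84, -0.02, 1.95, 0.33, 1.02, -2.65], [0.1, 0.0, 1.84, -0.0, 1.28, -1.34], [0.11, 0.04, 2.02, -0.01, 1.06, -1.32], [0.08, 0.25, 1.84, -0.0, 1.03, -1.36], [0.14, -0.07, 2.12, -0.26, 0.57, -1.12], [-0.52, -0.37, 2.34, 0.4, 0.72, -2.33], [-0.45, -0.11, 2.26, 0.24, 0.69, -2.18]]
scoop -1 [[-0.84, 0.18, 2.05, 0.42, 0.74, 0.35], [-0.84, -0.02, 1.95, 0.33, 1.02, 0.49], [0.1, 0.0, 1.84, -0.0, 1.28, 1.8], [0.11, 0.04, 2.02, -0.01, 1.06, 1.82], [0.08, 0.25, 1.84, -0.0, 1.03, 1.78], [0.14, -0.07, 2.12, -0.26, 0.57, 2.02], [-0.52, -0.37, 2.34, 0.4, 0.72, 0.82], [-0.45, -0.11, 2.26, 0.24, 0.69, 0.97]]
```

```bash
python3 - <<'E'
from h import *
q=barq(1,.15);tz=-ez*np.cos(.15)+ex*np.sin(.15);P=lambda th,dz=0:bar(th)+.012*tz+dz*ez
manip.goto(P(0,.08),q); 
print('hit',manip.move_straight(P(0),q,.1,force_limit=8),status.current_force())
manip.grab(60); manip.sleep(.2);print('w',status.current_width(),status.current_grip_force(),status.current_force())
for th in np.linspace(0,.31,8)[1:]: manip.move_straight(P(th),q,.05); 
print(status.current_force(),status.current_position(),P(.31))
manip.sleep(.3);snap('top','lift.png');print(status.current_t())
E
```

```text
hit False [-0.63211665 -0.12438877  0.12846524]
w 0.10845936900322684 58.454434275627136 [ 4.04322738 -1.00054957 -1.94692328]
[ 5.41070594 -0.0920849  -7.26841454] [0.44109622 0.16638986 0.1131162 ] [0.44099247 0.16650264 0.11418965]
6.6917
```

View pics/lift.png

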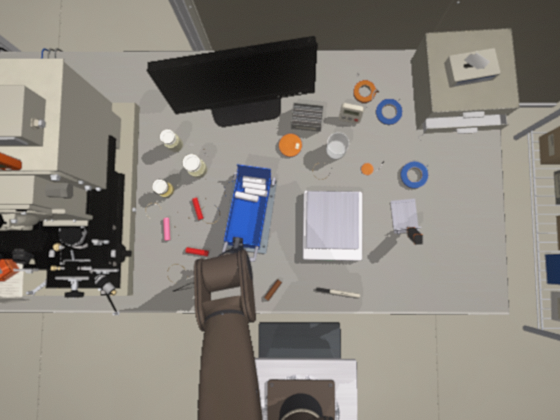

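The tray is tipped and held, and the rods have rolled to the far wall (rows 180-199, columns 240-266). The last one, near (246,198), may be skewed. I'll release the bar and check up close.

```bash
python3 - <<'E'
from h import *
q=status.current_tcp_rot()
manip.let_go(); p=np.array(status.current_position())
manip.move_straight(p+[-.02,0,.13],q,.2)
R=frame(np.radians(5.3));o=np.array([.5,-.313,.0925])-R@GR
tz=R@HZ
t,qs=scoop_tcp(o,R,-1)
manip.goto(t-tz*.11,qs)
p,d=snap('top');W=cloud('top',d);v,u=np.indices(d.shape)
cv2.imwrite('pics/c2.png',np.hstack([cv2.resize(p[160:260,215:290],None,fx=5.5,fy=5.5,interpolation=2),cv2.resize(p[195:255,385:435],None,fx=7,fy=7,interpolation=2)[:420].repeat(1,0) if 0 else np.zeros((550,1,3),np.uint8)])[:,:,::-1])
b=p.astype(int);blue=(b[...,2]>b[...,0]+60)&(d>0)&(u>220)&(u<285)&(v>195)&(v<262)
L=(W-LOW)@np.array([ex,[-ex[1],ex[0],0],ez]).T
m=blue&(abs(L[...,1])<.035)&(L[...,0]>-.19)&(L[...,0]<-.09)
k=np.polyfit(L[m][:,0],L[m][:,2],1);print('floor slope',k,-np.arctan(k[0]),m.sum())
wh=(b.min(-1)>170)&(u>232)&(u<272)&(v>170)&(v<210)&(d>0)
n,l,st,ce=cv2.connectedComponentsWithStats(wh.astype(np.uint8),connectivity=4)
Rt,low=tray(-np.arctan(k[0]))
for i in range(1,n):
    if st[i,4]>15:
        Q=(W[l==i]-low)@Rt; print(st[i],np.round(np.median(Q,0),4),np.round(Q.min(0),3),np.round(Q.max(0),3))
print(status.current_t())
E
```

```text
floor slope [-0.30000825  0.00054927] 0.2914643623037627 841
[235 177  32  24 457] [-0.0372 -0.      0.0172] [-0.074 -0.043 -0.002] [-0.002  0.046  0.025]
10.05
```

View pics/c2.png

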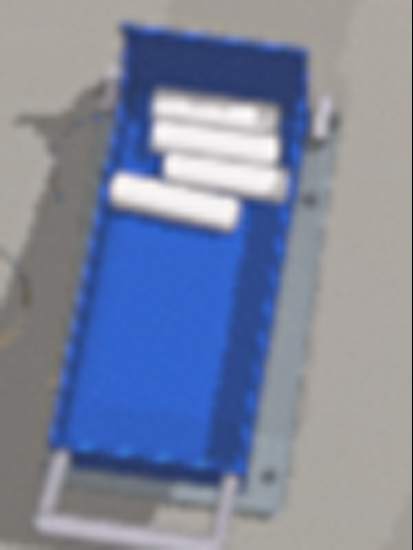

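The four rods lie side by side at the far wall, with their rows in tray x running from about 0 to -0.074 m. Fitted tilt is 0.29-0.30 rad, and the bar is free. Next I'll take the scoop and bring it over the tray.

```bash
python3 - <<'E'
from h import *
R=frame(np.radians(5.3));o=np.array([.5,-.313,.0925])-R@GR
t,qs=scoop_tcp(o,R,-1)
print('hit',manip.move_straight(t,qs,.12,force_limit=8))
manip.grab(100);manip.sleep(.2);print('w',status.current_width(),status.current_grip_force(),status.current_force(),status.current_position(),t)
manip.move_straight(t+[0,0,.14],qs,.15); print('F lifted',status.current_force(),status.current_wrist_torque())
TH=.297;Rt,low=tray(TH)
manip.goto(*scoop_tcp(low+Rt@np.array([-.135,0,.11]),frame(TY,TH+.03),-1))
p,d=snap('top');np.savez('hov.npz',p=p,d=d);p2,_=snap('scene')
cv2.imwrite('pics/hov.png',np.hstack([cv2.resize(p[150:270,205:295],None,fx=4.5,fy=4.5,interpolation=2),cv2.resize(p2[150:270,170:255],None,fx=4.5,fy=4.5,interpolation=2)])[:,:,::-1])
print(status.current_t())
E
```

```text
hit False
w 0.24560244698069575 98.31871032714844 [-1.08597979  0.47112576  3.19740778] [ 0.50658749 -0.31255536  0.0750068 ] [ 0.50647022 -0.31239978  0.07464   ]
F lifted [ 0.59193146 -0.59147128 -2.73114994] [-0.0511626   0.365763   -0.01452787]
14.825
```

View pics/hov.png

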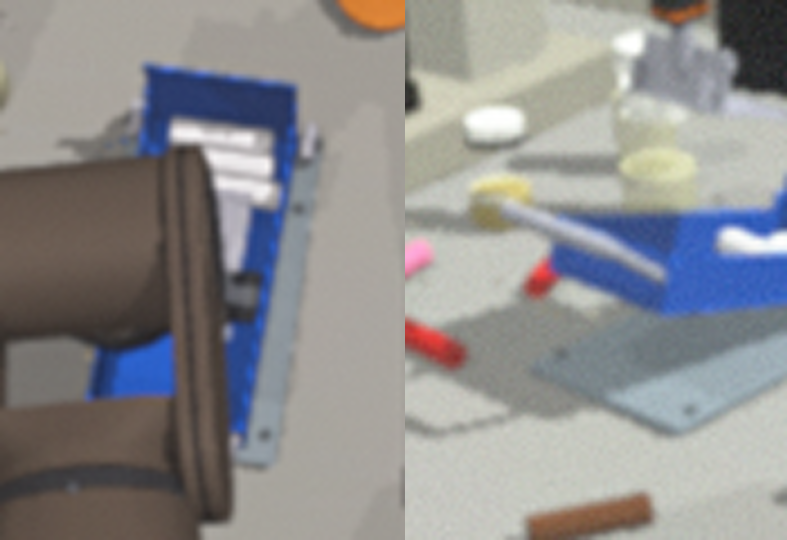

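The arm hides the left half, but the scoop's right edge (crop ~(245,230)) and part of its lip are visible. I'll compare the visible scoop points with the commanded scoop frame.

```bash
python3 - <<'E'
from h import *
TH=.297;Rt,low=tray(TH);o=low+Rt@np.array([-.135,0,.11]);Rs=frame(TY,TH+.03)
for n,f in(('top','hov.npz'),('scene','scene.npz')):
    z=np.load(f);W=cloud(n,z['d']);S=(W-o)@Rs
    m=(abs(S[...,1])<.05)&(S[...,0]>-.037)&(S[...,0]<.06)&(abs(S[...,2])<.012)&(z['d']>0)
    Q=S[m];print(n,len(Q),np.round(Q.min(0),4),np.round(Q.max(0),4))
    if len(Q)>10:
        for a in(0,1,2): print(np.round(np.percentile(Q[:,a],[0,3,10,50,90,97,100]),4))
        print(np.linalg.lstsq(np.c_[Q[:,:2],np.ones(len(Q))],Q[:,2],rcond=None)[0])
    m=(abs(S[...,1])<.05)&(S[...,0]<-.038)&(S[...,0]>-.06)&(S[...,2]>0)&(S[...,2]<.034)&(z['d']>0)
    Q=S[m];print(' rear',len(Q))
    if len(Q)>10: print([np.round(np.percentile(Q[:,a],[2,50,98]),4) for a in(0,1,2)], np.polyfit(Q[:,1],Q[:,0],1))
E
```

```text
top 101 [-0.0094 -0.0362 -0.004 ] [ 0.0437 -0.0157  0.0071]
[-0.0094 -0.0045  0.0015  0.0235  0.0406  0.043   0.0437]
[-0.0362 -0.0358 -0.0346 -0.0283 -0.021  -0.0175 -0.0157]
[-0.004  -0.0028 -0.0016  0.0014  0.0039  0.0048  0.0071]
[-0.01309231 -0.02830976  0.00070631]
 rear 5
scene 61 [-0.0326 -0.0382  0.0012] [0.0462 0.0243 0.0038]
[-0.0326 -0.0316 -0.0229  0.0162  0.036   0.0386  0.0462]
[-0.0382 -0.0362 -0.0343 -0.0203  0.0069  0.0228  0.0243]
[0.0012 0.0014 0.0019 0.0026 0.0031 0.0037 0.0038]
[0.00030239 0.01537836 0.00282303]
 rear 281
[array([-0.0583, -0.0463, -0.042 ]), array([-0.0359, -0.0032,  0.0318]), array([0.0017, 0.0171, 0.0331])] [-0.00882793 -0.047559  ]
```

The grasp agrees with the model to about 1-2 mm. Next I'll lower onto the floor and push in.

```bash
cat >> h.py <<'E'
TH=.297
def go(x,z,p,v=.05,f=None,y=0.):  # scoop origin in tray_low frame, pitch p relative to floor
    Rt,low=tray(TH); return manip.move_straight(*scoop_tcp(low+Rt@np.array([x,y,z]),frame(TY,TH+p),-1),velocity=v,force_limit=f)
def pose():
    Rt,low=tray(TH);w=np.array(status.current_tcp_rot());Rw=Ro.from_quat(w[[1,2,3,0]]).as_matrix()
    Rs=np.stack([-Rw[:,1],Rw[:,1]*0,Rw[:,2]],1)
    return (np.array(status.current_position())-low)@Rt
E
python3 - <<'E'
from h import *
go(-.135,.02,.03,.1)
print('touch',go(-.135,-.006,.03,.03,3),status.current_force())
Rt,low=tray(TH)
t,_=scoop_tcp(low+Rt@np.array([-.135,0,0]),frame(TY,TH+.03),-1)
dz=((np.array(status.current_position())-t)@Rt)[2];print('z',dz)
f0=np.array(status.current_force())
for x in np.arange(-.125,-.0499,.0125):
    h=go(x,dz-.0005,.03,.05,25); print(round(x,4),h,np.round((np.array(status.current_force())-f0)@Rt,2),np.round((np.array(status.current_position())-t)@Rt,4))
    if h:break
np.save('dz.npy',dz)
p,d=snap('top');p2,_=snap('scene')
cv2.imwrite('pics/push.png',np.hstack([cv2.resize(p[150:270,205:295],None,fx=4.5,fy=4.5,interpolation=2),cv2.resize(p2[160:280,200:285],None,fx=4.5,fy=4.5,interpolation=2)])[:,:,::-1])
print(status.current_t())
E
```

```text
touch True [ 1.22578016 -0.49093202  1.16628902]
z 0.0012287030738098719
-0.125 False [1.38 0.34 0.52] [ 0.011  -0.      0.0012]
-0.1125 False [ 1.01 -0.29  0.95] [ 0.0234 -0.      0.0011]
-0.1 False [ 1.39 -0.33  2.61] [0.0356 0.     0.0011]
-0.0875 False [1.15 0.39 2.71] [0.0478 0.     0.001 ]
-0.075 False [0.74 0.4  3.51] [0.0602 0.0001 0.0011]
-0.0625 False [1.33 0.22 3.4 ] [0.0727 0.0001 0.0011]
-0.05 False [0.49 0.29 3.07] [0.0851 0.0001 0.0011]
19.375
```

View pics/push.png

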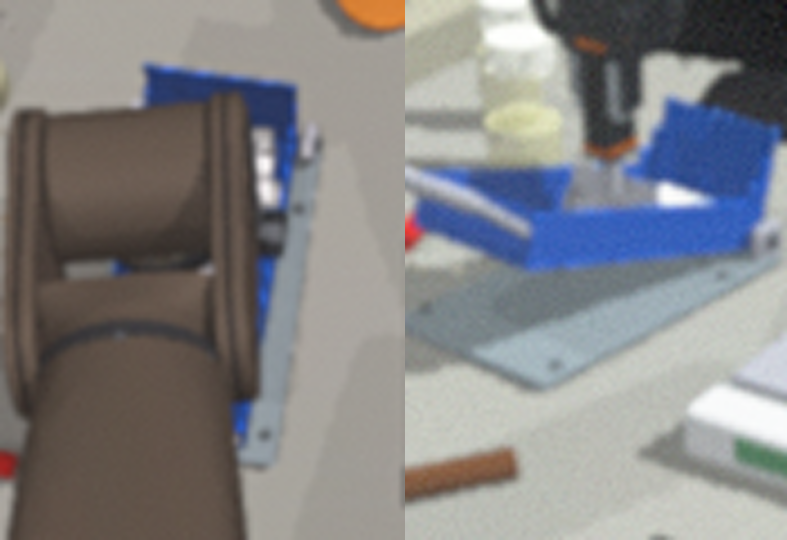

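The rods have climbed onto the scoop with small forces, and one white rod is still ahead of the lip at the wall. I'll push to wall contact, then roll the nose up along the wall and lift.

```bash
python3 - <<'E'
from h import *
dz=float(np.load('dz.npy'));Rt,low=tray(TH)
h=go(-.036,dz-.0005,.03,.025,6)
t,_=scoop_tcp(low,frame(TY,TH+.03),-1)
x=((np.array(status.current_position())-t)@Rt);print('wall',h,np.round(x,4),status.current_force())
xl=x[0]+.045-.0012
for ph in np.linspace(0,.5,9):
    zl=.003+.097*np.sin(ph)
    go(xl-.045*np.cos(ph),zl-.045*np.sin(ph),-ph,.03)
print('F',status.current_force())
p=np.array(status.current_position());manip.sleep(.2)
snap('top');p1,_=eyes.camera('scene')
manip.move_straight(p-.012*ex+[0,0,.09],velocity=.07);manip.sleep(.3)
print('F',status.current_force(),status.current_wrist_torque())
p2,d=snap('scene');p3,_=snap('top')
c=lambda q,a,b:cv2.resize(q[a:a+120,b:b+80],None,fx=3.3,fy=3.3,interpolation=2)
cv2.imwrite('pics/up.png',np.hstack([c(p1,140,210),c(p2,110,210),c(p3,150,215)])[:,:,::-1]);print(status.current_t())
E
```

```text
wall True [-0.0439  0.0003  0.0019] [-0.57864502  0.67082513  4.0831276 ]
F [-0.45626948 -0.0240904  -3.88839269]
F [ 0.63682945  0.50836506 -4.24080342] [0.11812419 0.75723438 0.00265494]
24.4167
```

View pics/up.png

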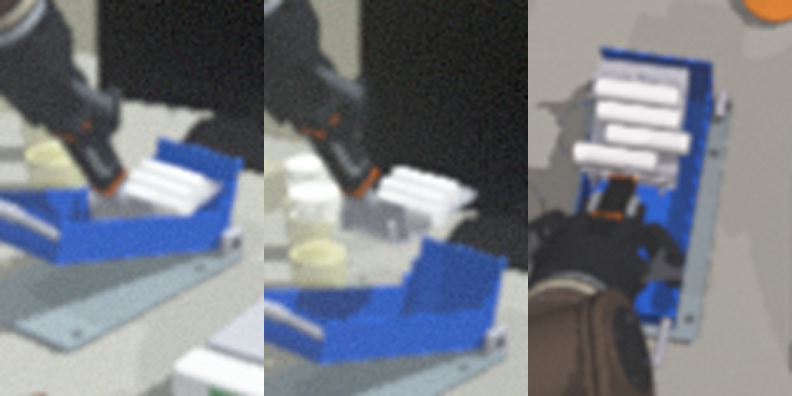

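The right panel shows the four rods in the scoop, rolled back against its rear wall, and the scoop is clear of the tray. The added weight of 1.5 N matches four 37 g rods. Next is the scale.

```bash
python3 - <<'E'
from h import *
T=lambda z,p,yaw=0.,x=.548,y=-.0903:scoop_tcp(np.array([x,y,z]),frame(yaw,p),-1)
print([manip.inverse_kinematics(*T(z,p)) is not None for z,p in((.17,-.2),(.06,-.2),(.06,0),(.036,0))])
p=np.array(status.current_position())
manip.move_straight(p+[0,0,.04],velocity=.08)
manip.move_straight(*T(.17,-.2),velocity=.1)
manip.move_straight(*T(.065,-.2),velocity=.06)
manip.move_straight(*T(.055,-.1),velocity=.03);manip.move_straight(*T(.055,-.01),velocity=.02)
manip.sleep(.2);print('F',status.current_force(),status.current_wrist_torque())
p3,_=snap('top');p2,_=snap('scene')
h=manip.move_straight(*T(.034,-.01),velocity=.02,force_limit=2.5)
t,_=T(.04,-.01);print('down',h,np.array(status.current_position())-t,status.current_force())
c=lambda q,a,b:cv2.resize(q[a:a+110,b:b+110],None,fx=3.6,fy=3.6,interpolation=2)
cv2.imwrite('pics/scale.png',np.hstack([c(p3,170,280),c(p2,175,255)])[:,:,::-1]);print(status.current_t())
E
```

```text
[True, True, True, True]
F [-0.97802826 -0.16074938 -4.22004962] [-0.01957349  0.53172866 -0.02513111]
down True [ 1.21274869e-04 -1.04727419e-05  8.45022003e-04] [-0.02807122 -0.32005692  3.99485572]
31.6667
```

View pics/scale.png

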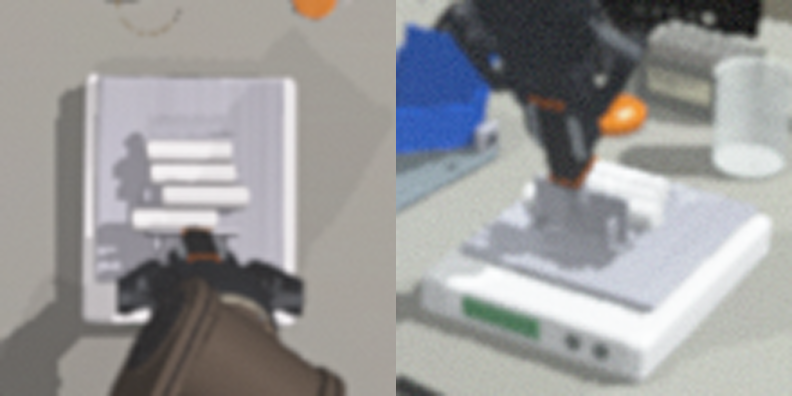

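All four rods lie in the scoop, which stands fully within the plate and has made contact with it. I'll release, back off along the handle and check.

```bash
python3 - <<'E'
from h import *
manip.let_go();manip.sleep(.3)
p=np.array(status.current_position());w=np.array(status.current_tcp_rot());tz=Ro.from_quat(w[[1,2,3,0]]).as_matrix()[:,2]
print('hit',manip.move_straight(p-tz*.13,velocity=.08,force_limit=6));manip.sleep(.5)
q=np.array(status.current_joint_positions());q[0]-=.35;manip.movej(q.tolist());manip.sleep(.3)
p3,d=snap('top');p2,ds=snap('scene');W=cloud('scene',ds);v,u=np.indices(ds.shape)
c=lambda q,a,b:cv2.resize(q[a:a+110,b:b+110],None,fx=3.6,fy=3.6,interpolation=2)
cv2.imwrite('pics/fin.png',np.hstack([c(p3,170,280),c(p2,175,255)])[:,:,::-1])
Wt=cloud('top',d);b=p3.astype(int);S=Wt-np.array([.548,-.0903,.04])
m=(b.min(-1)>200)&(abs(S[...,0])<.05)&(abs(S[...,1])<.06)&(S[...,2]>.012)&(S[...,2]<.03)
n,l,st,ce=cv2.connectedComponentsWithStats(m.astype(np.uint8),connectivity=4)
for i in range(1,n):
    if st[i,4]>15: print(np.round(np.median(S[l==i],0),3))
print(status.current_t())
E
```

```text
hit False
[0.024 0.001 0.019]
[ 0.006 -0.001  0.019]
[-0.013 -0.01   0.018]
[-0.03   0.016  0.019]
35.9417
```

View pics/fin.png

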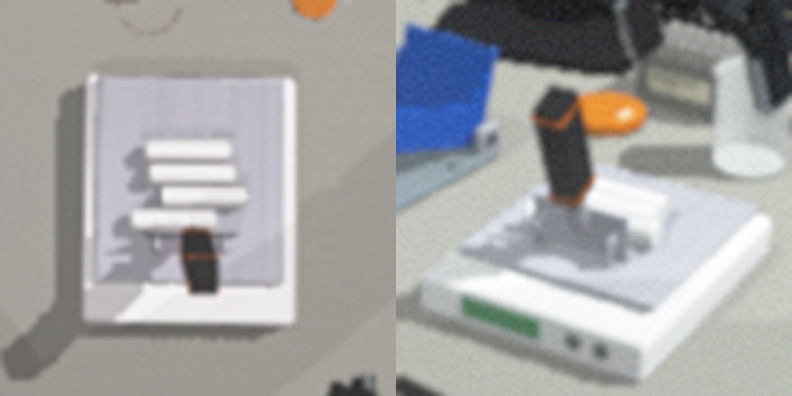

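The scoop stands level and free on the plate. All four rods are in it, at x = -30 to +24 mm and |y| ≤ 16 mm. Handing in.

```bash
python3 -c "
from h import *
print(order.close_job())"
```

```text
the job is handed in; nothing more can be done
None
```

The job is handed in: the tray is left tipped at about 0.30 rad, and the scoop stands level on the scale plate with all four rods in it, after about 36 s of the 72 s. The close-out call returned no verdict.

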